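# Find and release the latched output key of the bench supply

### The arm

A 6-joint arm with a two-finger parallel gripper is mounted at the origin on the work surface. World frame = base frame: x ahead of the robot, y to its left, z up, the work surface at z = 0. Lengths are in m, angles in degrees, forces in N, time in s.
With the tool pointing down it reaches from about 0.4 to 0.825 m from the base axis. Payload 7 kg.
Tool frame: the origin (TCP) lies midway between the tips of the shut fingers; the grasp point (between the pads) lies 19 mm behind it; z points along the fingers, y is the line along which they close (so a half turn about z gives the same grasp; the last joint's range is limited). The gripper opens to 88 mm and grips with 3 to 60 N. Pads are 19 mm wide; open, the fingers measure 130 mm over their backs; the gripper's body (78 mm by 193 mm) begins 47 mm behind the grasp point.
Start: joints at [-53.91, 20.546, 0.682, 0, -70.136, -16.507], TCP at [0.226, -0.636, 0.227] pointing down, gripper open.
Joint ranges: [-176.03, 176.03], [-82.01, 121.73], [-58.28, 71.71], [-173.87, 95.51], [-174.79, -0.11], [-173.66, 173.66]. Speed limits (degrees/s): [136.94, 136.94, 172.46, 180, 180, 180].

### API

Orientations are given as [roll, pitch, yaw] about the fixed x, y, z axes, in that order (R = Rz(yaw) Ry(pitch) Rx(roll)).
In Python, from plant import r gives the robot as it stands. The module is installed in compiled form; this text tells all that it offers.
- The arm moves only by the tool play_rows, never from a script. Its argument "rows" is a list of rows, each an object with "slide": the shift along the tool's x, y, z as a fraction of full scale, a list of three; "delta_rot": the turn, a rotation vector about the tool's x, y, z as a fraction of full scale, a list of three; "fingers": the opening, from -1 (shut) to 1 (fully open). In form: [{"slide": [x, y, z], "delta_rot": [rx, ry, rz], "fingers": fingers}, ...]. A call has 1 to 8 rows; each row shifts and turns the commanded pose from where the row before left it, along the tool's axes as they then stand; what a row does not reach is not made up. Full scale, the value 1, is 0.15 m for a shift and 0.08 rad for a turn. A row lasts 1/8 s, in which the tool goes at most 62.5 mm and 10.7 degrees, less where a joint would pass 70% of its speed; a pose out of reach is approached as far as the arm can. A call with a number of a shift or a turn outside -1 to 1 is refused whole. A call with a gripper value outside its range is refused whole. The fingers move at their own pace and stop on an object; "squeeze" is the grip in N (left out, the last holds). Time passes only in rows, so rows that do not move let the fingers close. It gives the time, the measured TCP pose, the force, the opening and the grip force at its end, in the units of the state.
- r.get_state(): the state, without advancing time (a new reading comes with each control period).
- r.capture(name): name is "scene" or "top" or "wrist"; returns a dict with "image" (420x560x3 uint8, blue, green, red), "fx", "fy", "cx", "cy" (pixels), "R" (3x3) and "t" (3): a world point X has camera coordinates R X + t; the wrist camera has in their place "T_tool_cam" (4x4, takes a point from camera to tool coordinates, whose origin is the TCP and whose axes are the flange's). Camera axes: x right, y down, z forward; pixel columns grow to the right and rows downward; lengths in m; the calibration is good to about 2 mm. The wrist camera is an equidistant fisheye: a pixel r from the principal point sees the ray r / f radians off the axis. A picture is of the moment at which its call begins: read the wrist's pose just before it. There is no depth.
- r.close_job(): hands the job in; it is judged then, once.
The state is a dict: "time_s": time; "joints": joint angles; "qd": joint speeds; "joint_torque": joint torques, N m; "tcp_pos": TCP position; "eef_rot": TCP orientation; "contact_force": force on the tool from outside, world axes, zero at the start; "moment": the same for the moment, N m; "gripper_width": finger opening in m; "gripper_force": force on a finger pad.
Only numpy, scipy, OpenCV 4.12 (cv2) and the standard library are available. Lean on these libraries where they do the work, as an engineer would, in place of code of your own. Each camera call takes 0.05 s, during which the arm holds its last target. There are 200 camera calls.

### The job

One of the four output keys on the bench supply has been left latched down, and all must be up before the next lamp board is wired. Go along the row with the fingertips from the left-hand key (as the robot sees it) to the right-hand one, tapping all four lightly to feel which is latched; then press that one right in, let it spring up, and take the hand away. Do not push any other key in so far that it latches, and leave the loose things where they lie: nothing is to be picked up.

Things in the scene. Friction and masses are not known exactly. Their poses are not given: they have to be found in the camera images.
- console: Bench supply, fixed: grey console 190 (x) x 240 (y) x 65 mm high. Origin under its centre; front faces its -x, y to its left end. The panel slopes up 10 degrees from the front (x -95 mm, 40 mm high) to x +45 mm (65 mm high); level top behind. On the panel a row of four keys across y, 40 mm apart; 59 mm in front of it terminal posts 16 mm high, 38 mm behind it fuse caps 9 mm high.
- place_1 (a point): Point fixed to the console: where the centre of the top of the first (left end) key of the row lies while that key is up, 14 mm above the panel. place_1 is at the console's +y end (left as the robot sees it), place_4 at its -y end. Its z axis is the console's, not the panel's.
- place_2 (a point): Point fixed to the console: where the centre of the top of the second key of the row lies while that key is up, 14 mm above the panel. place_1 is at the console's +y end (left as the robot sees it), place_4 at its -y end. Its z axis is the console's, not the panel's.
- place_3 (a point): Point fixed to the console: where the centre of the top of the third key of the row lies while that key is up, 14 mm above the panel. place_1 is at the console's +y end (left as the robot sees it), place_4 at its -y end. Its z axis is the console's, not the panel's.
- place_4 (a point): Point fixed to the console: where the centre of the top of the fourth (right end) key of the row lies while that key is up, 14 mm above the panel. place_1 is at the console's +y end (left as the robot sees it), place_4 at its -y end. Its z axis is the console's, not the panel's.
- switch_a: One of the four identical switches; which of the four places it has varies. Origin on the panel's surface on the key's axis, 14 mm along the panel's normal below its place point. The only part of it that can be touched is the key: an ivory cap 16 mm (up the slope) x 18 mm (across), top parallel to the panel.
- key_a (a joint): Push-push key of switch_a: how far it is pushed in (m), along the panel's normal: about 0 up, 0.0040 latched, 0.0075 at its stop. Pushed right in to the stop (9 to 15 N) and let go, an up key latches and a latched one springs up; pushed less than 5.5 mm it returns to where it was. Spring: 3 N at 0, 6 N at 4 mm, 8.6 N at 7.5 mm: a tap of 4 N moves an up key 1.5 mm, a latched one hardly at all.
- switch_b: One of the four identical switches; which of the four places it has varies. Origin on the panel's surface on the key's axis, 14 mm along the panel's normal below its place point. The only part of it that can be touched is the key: an ivory cap 16 mm (up the slope) x 18 mm (across), top parallel to the panel.
- key_b (a joint): Push-push key of switch_b: how far it is pushed in (m), along the panel's normal: about 0 up, 0.0040 latched, 0.0075 at its stop. Pushed right in to the stop (9 to 15 N) and let go, an up key latches and a latched one springs up; pushed less than 5.5 mm it returns to where it was. Spring: 3 N at 0, 6 N at 4 mm, 8.6 N at 7.5 mm: a tap of 4 N moves an up key 1.5 mm, a latched one hardly at all.
- switch_c: One of the four identical switches; which of the four places it has varies. Origin on the panel's surface on the key's axis, 14 mm along the panel's normal below its place point. The only part of it that can be touched is the key: an ivory cap 16 mm (up the slope) x 18 mm (across), top parallel to the panel.
- key_c (a joint): Push-push key of switch_c: how far it is pushed in (m), along the panel's normal: about 0 up, 0.0040 latched, 0.0075 at its stop. Pushed right in to the stop (9 to 15 N) and let go, an up key latches and a latched one springs up; pushed less than 5.5 mm it returns to where it was. Spring: 3 N at 0, 6 N at 4 mm, 8.6 N at 7.5 mm: a tap of 4 N moves an up key 1.5 mm, a latched one hardly at all.
- switch_d: One of the four identical switches; which of the four places it has varies. Origin on the panel's surface on the key's axis, 14 mm along the panel's normal below its place point. The only part of it that can be touched is the key: an ivory cap 16 mm (up the slope) x 18 mm (across), top parallel to the panel.
- key_d (a joint): Push-push key of switch_d: how far it is pushed in (m), along the panel's normal: about 0 up, 0.0040 latched, 0.0075 at its stop. Pushed right in to the stop (9 to 15 N) and let go, an up key latches and a latched one springs up; pushed less than 5.5 mm it returns to where it was. Spring: 3 N at 0, 6 N at 4 mm, 8.6 N at 7.5 mm: a tap of 4 N moves an up key 1.5 mm, a latched one hardly at all.
- board_1: Round circuit board, 76 mm across, 16 mm high with its parts, loose on the bench to the left of the console. Not part of the job. Origin at the centre of its underside.
- board_2: Another such round circuit board, loose in front of the console. Not part of the job. Origin at the centre of its underside.
- led_stick: LED strip, 10 x 62 x 12 mm (long along its y), loose on the console's level rear top. Not part of the job. Origin at the centre of its underside.
- lens_1: White hexagonal lens cover, 30 mm over the corners, 6 mm thick, loose on the console's level rear top. Not part of the job. Origin at the centre of its underside.
- lens_2: Another such lens cover, loose on the bench before the console's right end. Not part of the job. Origin at the centre of its underside.
- solder_reel: Reel of solder, 60 mm across, 55 mm high, standing loose to the left of the console. Not part of the job. Origin at the centre of its underside.
- post_jig: Plate 60 x 95 x 5 mm with four steel posts 50 mm long, loose behind the console, 61 mm high in all. Not part of the job. Origin at the centre of its underside.
- screwdriver: Screwdriver lying loose to the right of the console. Not part of the job.

How it is judged:
By the outcome, as a careful person would: the job done as asked, in the order asked, and still so for the second after the job is handed in, with the robot touching nothing.
It also fails if it takes over 48 s, if anything falls off the work surface, if the arm or the gripper's body presses on something with over 40 N, if the wrist force passes 120 N, or if a joint passes its speed limit or range.

## Working session

There is one attempt and no reset: what is moved stays moved. The work goes in short steps, Python scripts to look and compute and a tool call to move; the robot and the scene stay as the last step left them, time stands still between calls to the robot, and variables do not carry over. Pictures are saved under pics/ and viewed, at most 10 in all, crops included, and the job is handed in when it is done.

Besides the shell and the picture viewer there is one more tool, called after "Call:" as name(argument=value, ...) on one line, values as JSON. play_rows: Moves the arm, as the interface text tells. Shift numbers are shares of 0.15 m and turn numbers shares of 0.08 rad, none past 1 either way. Its arguments: {"type":"object","properties":{"rows":{"type":"array"},"squeeze":{"type":"number"}},"required":["rows"]}

```bash
mkdir -p pics; python3 - <<'E'
from plant import r
import cv2,pickle
s=r.get_state();print(s)
d={}
for n in("scene","top"):
    c=r.capture(n);d[n]=c;cv2.imwrite(f"pics/{n}.png",c["image"]);print(n,c["fx"],c["cx"],c["cy"],c["R"],c["t"])
pickle.dump(d,open("c.pkl","wb"))
E
```

```text
{'time_s': 0.0, 'joints': array([-5.39091479e+01,  2.05929761e+01,  6.34341305e-01, -2.00441283e-02,
       -7.01349584e+01, -1.65049768e+01]), 'qd': array([-0.01941122,  0.0293332 ,  0.10637449, -0.02158424,  0.03079477,
       -0.01056026]), 'joint_torque': array([-1.64651410e-03, -5.82718956e+01,  2.93042958e+01,  6.99677020e+00,
        6.79421137e-03, -1.34868901e-04]), 'tcp_pos': array([ 0.22606831, -0.63550931,  0.22560983]), 'eef_rot': array([ 1.79904910e+02, -8.52605603e-03, -1.60420944e+02]), 'contact_force': array([ 0.1864113 , -1.19441851,  0.358802  ]), 'moment': array([-0.0004381 , -0.00862322,  0.04034545]), 'gripper_force': 0.0, 'gripper_width': 0.0874959784261081}
scene 426.2126172697925 277.603804811311 208.35416519521056 [[-0.78606571  0.61813892 -0.00223062]
 [ 0.51167029  0.64864005 -0.56343554]
 [-0.34683457 -0.4440387  -0.82615702]] [ 0.42547103 -0.29878587  1.2108569 ]
top 426.58889502335353 279.9874987259434 206.59526238218413 [[-0.01466948 -0.99944201 -0.03000789]
 [-0.99763039  0.01664724 -0.06675682]
 [ 0.06721911  0.02895749 -0.99731793]] [0.07230217 0.58051207 0.84922686]
```

View pics/top.png

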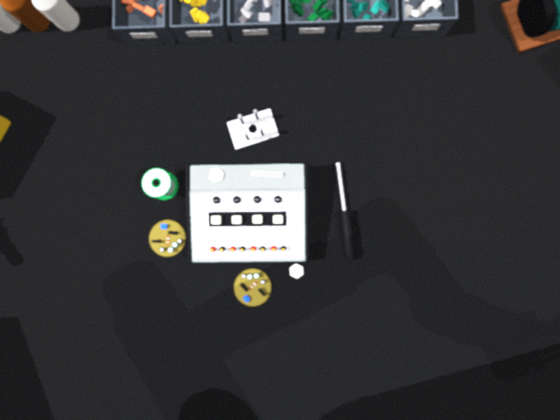

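View pics/scene.png

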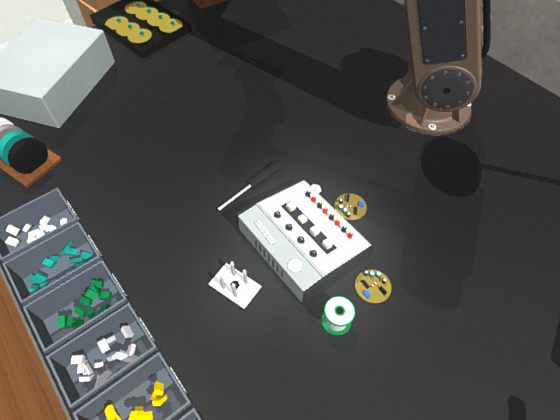

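The top picture shows the console at columns 190–306 and rows 164–262, with the keys near (216..278, 219). I'll enlarge both pictures.

```bash
python3 - <<'E'
import cv2,pickle,numpy as np
d=pickle.load(open("c.pkl","rb"))
a=d["top"]["image"][155:275,180:320];b=d["scene"]["image"][175:300,230:380]
cv2.imwrite("pics/t2.png",cv2.resize(a,None,fx=5,fy=5,interpolation=2))
cv2.imwrite("pics/s2.png",cv2.resize(b,None,fx=4.8,fy=4.8,interpolation=2))
E
```

```text
(no output)
```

View pics/t2.png

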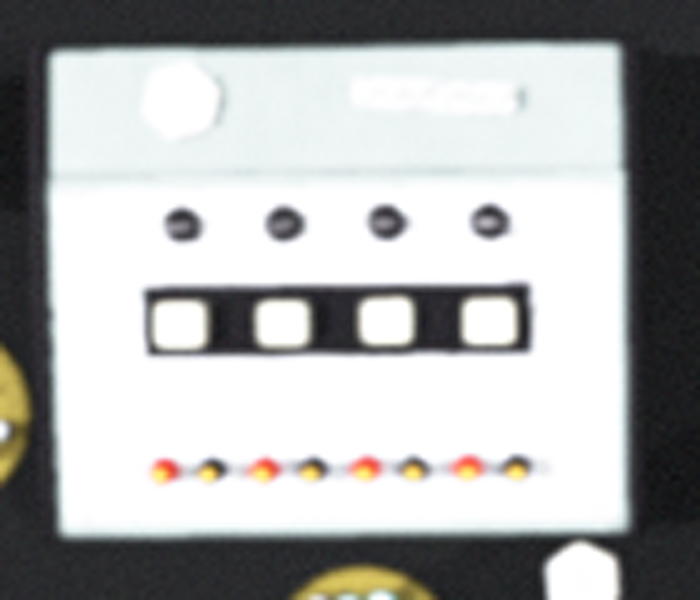

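View pics/s2.png

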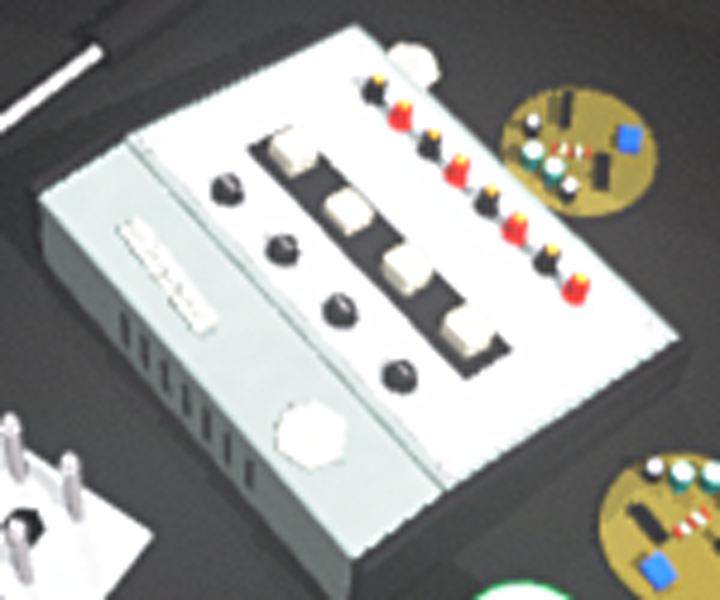

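The top crop shows the console's corners at (50,50), (622,43), (60,535) and (630,528), with the key tops at (180,325) to (491,320). The scene crop shows the same points, with the keys at (468,328) to (293,147). I'll fit the console pose to them.

```bash
cat >fit.py <<'E'
import cv2,pickle,numpy as np
from scipy.optimize import least_squares
d=pickle.load(open("c.pkl","rb"))
C=[(95,120,65),(95,-120,65),(45,120,65),(45,-120,65),(-95,120,40),(-95,-120,40)]
T=[(50,50),(622,43),(50,180),(626,170),(60,535),(630,528)]
S=[(355,557),(40,198),(443,490),(130,135),(680,337),(355,25)]
TK=[(180,325),(284,324),(387,321),(491,320)];SK=[(468,326),(407,263),(349,206),(293,147)]
a=np.radians(10.1)
def world(p,P):
    c,s=np.cos(p[2]),np.sin(p[2]);P=np.array(P,float)/1000
    return np.c_[c*P[:,0]-s*P[:,1]+p[0],s*P[:,0]+c*P[:,1]+p[1],P[:,2]]
def keys(k,h=14):
    xp=k*1000; return [(xp-h*np.sin(a),y,40+(xp+95)*25/140+h*np.cos(a)) for y in(60,20,-20,-60)]
def proj(c,X):
    q=X@np.array(c["R"]).T+c["t"]; return np.c_[c["fx"]*q[:,0]/q[:,2]+c["cx"],c["fy"]*q[:,1]/q[:,2]+c["cy"]]
tp=lambda u:(np.array(u)+.5)/5-.5+[180,155]
sp=lambda u:(np.array(u)+.5)/4.8-.5+[230,175]
def res(p,w=(1,1)):
    X=np.r_[world(p,C),world(p,keys(p[3]))]
    return np.r_[(w[0]*(proj(d["top"],X)-np.r_[tp(T),tp(TK)])).ravel(),(w[1]*(proj(d["scene"],X)-np.r_[sp(S),sp(SK)])).ravel()]
if __name__=="__main__":
    for w in((1,1),(1,0),(0,1)):
        f=least_squares(res,[.5,0,0,-.02],args=(w,))
        print(w,f.x.round(4),np.degrees(f.x[2]).round(2),np.sqrt(np.mean(f.fun**2)))
        print(world(f.x,keys(f.x[3])).round(4).tolist())
        if w==(1,1): print(f.fun.reshape(-1,2).round(1).tolist())
E
python3 fit.py
```

```text
(1, 1) [ 0.5688  0.1263 -0.009  -0.0097] -0.51 2.2439793678007387
[[0.5572, 0.1864, 0.069], [0.5568, 0.1464, 0.069], [0.5564, 0.1064, 0.069], [0.5561, 0.0664, 0.069]]
[[-3.8, -0.4], [4.4, -0.3], [-4.1, -1.0], [3.8, -0.1], [-3.6, -0.6], [3.3, 0.3], [0.0, -1.0], [-0.1, -0.9], [-0.0, -0.5], [-0.0, -0.4], [2.4, 3.2], [-2.9, -4.2], [3.7, 2.5], [-2.9, -2.5], [3.0, 2.2], [-1.4, -3.0], [0.3, -1.0], [0.4, -1.0], [0.3, -1.7], [0.3, -1.5]]
(1, 0) [ 0.5682  0.1263 -0.0037 -0.0105] -0.21 1.4943844278184544
[[0.5555, 0.1863, 0.0689], [0.5553, 0.1463, 0.0689], [0.5552, 0.1063, 0.0689], [0.555, 0.0663, 0.0689]]
(0, 1) [ 0.5695  0.1265 -0.0158 -0.0081] -0.9 1.6078595000317435
[[0.5598, 0.1867, 0.0693], [0.5592, 0.1467, 0.0693], [0.5586, 0.1067, 0.0693], [0.5579, 0.0667, 0.0693]]
```

```bash
sed -i 's/^def res.*/&\n    C=[(x,np.sign(y)*p[4]*1000,z) for x,y,z in globals()["C"]]/; s/-.02\],args/-.02,.112],args/' fit.py; python3 fit.py
```

```text
(1, 1) [ 0.5689  0.1267 -0.0053 -0.0098  0.1118] -0.3 0.6696389756152219
[[0.557, 0.1868, 0.069], [0.5568, 0.1468, 0.069], [0.5566, 0.1068, 0.069], [0.5563, 0.0668, 0.069]]
[[-0.1, -0.2], [-0.3, -0.5], [-0.2, -0.9], [-0.7, -0.3], [0.5, -0.5], [-0.9, 0.1], [-0.2, -0.9], [-0.3, -0.9], [-0.2, -0.5], [-0.2, -0.6], [0.1, 0.2], [-0.7, -1.3], [1.3, -0.4], [-0.8, 0.1], [0.4, -0.5], [0.7, -0.7], [0.5, -0.9], [0.5, -0.9], [0.4, -1.5], [0.4, -1.3]]
(1, 0) [ 0.5681  0.1262 -0.0035 -0.0104  0.1125] -0.2 0.16061708216804446
[[0.5555, 0.1863, 0.0689], [0.5553, 0.1463, 0.0689], [0.5552, 0.1063, 0.0689], [0.555, 0.0663, 0.0689]]
(0, 1) [ 0.5699  0.1278 -0.0063 -0.0082  0.1106] -0.36 0.3367451327897946
[[0.5596, 0.1879, 0.0693], [0.5594, 0.1479, 0.0693], [0.5591, 0.1079, 0.0693], [0.5588, 0.0679, 0.0693]]
```

```bash
cat >go.py <<'E'
import numpy as np
from scipy.spatial.transform import Rotation as Ro
from plant import r
a=np.radians(10.1);yaw=-0.0053
Rt=Ro.from_euler('z',yaw).as_matrix()@np.array([[-np.cos(a),0,np.sin(a)],[0,1,0],[-np.sin(a),0,-np.cos(a)]])
K=[np.array(k) for k in([.557,.1868,.069],[.5568,.1468,.069],[.5566,.1068,.069],[.5563,.0668,.069])]
def show(target,R=Rt):
    s=r.get_state();Rc=Ro.from_euler('xyz',s['eef_rot'],degrees=True).as_matrix()
    print("t",s['time_s'],"rotvec/0.08",(Ro.from_matrix(Rc.T@R).as_rotvec()/.08).round(3))
    dp=np.array(target)-s['tcp_pos']
    print("slide in target axes",(R.T@dp/.15).round(4),"in current",(Rc.T@dp/.15).round(4),"F",s['contact_force'].round(2),"depth.pos",s['tcp_pos'].round(4),s['gripper_width'])
def above(k,h): return K[k]-Rt[:,2]*h
E
python3 -c "
from go import *
show(above(0,.06))"
```

```text
t 0.1 rotvec/0.08 [ 0.4   -2.187  4.325]
slide in target axes [-1.9601  5.4941  1.0106] in current [-3.85    4.4491  0.657 ] F [ 0.14 -0.49  0.34] depth.pos [ 0.2261 -0.6356  0.2257] 0.08760367130042605
```

Call:
play_rows(rows=[{"slide": [0,0,0],"delta_rot": [0.08,-0.4374,0.865],"fingers": -1},{"slide": [0,0,0],"delta_rot": [0.08,-0.4374,0.865],"fingers": -1},{"slide": [0,0,0],"delta_rot": [0.08,-0.4374,0.865],"fingers": -1},{"slide": [0,0,0],"delta_rot": [0.08,-0.4374,0.865],"fingers": -1},{"slide": [0,0,0],"delta_rot": [0.08,-0.4374,0.865],"fingers": -1},{"slide": [-0.3,0.2,0],"delta_rot": [0,0,0],"fingers": -1},{"slide": [-0.3,0.2,0],"delta_rot": [0,0,0],"fingers": -1},{"slide": [-0.3,0.2,0],"delta_rot": [0,0,0],"fingers": -1}], squeeze=20)

```text
time_s: 1.1
tcp_pos: [0.3604, -0.5456, 0.25]
eef_rot: [-180.0, 10.1, 179.7]
contact_force: [-0.3, -0.6, 0.6]
gripper_width: 0.0131
gripper_force: 0.0
```

```bash
python3 -c "
from go import *
show(above(0,.06))"
```

```text
t 1.1 rotvec/0.08 [-0.01   0.004 -0.007]
slide in target axes [-1.053   4.8895  1.0132] in current [-1.0501  4.8909  1.0096] F [-0.32 -0.6   0.56] depth.pos [ 0.3604 -0.5456  0.25  ] 0.01311509739795818
```

Call:
play_rows(rows=[{"slide": [-0.08,0.376,0],"delta_rot": [0,0,0],"fingers": -1},{"slide": [-0.08,0.376,0],"delta_rot": [0,0,0],"fingers": -1},{"slide": [-0.08,0.376,0],"delta_rot": [0,0,0],"fingers": -1},{"slide": [-0.08,0.376,0],"delta_rot": [0,0,0],"fingers": -1},{"slide": [-0.08,0.376,0],"delta_rot": [0,0,0],"fingers": -1},{"slide": [-0.08,0.376,0],"delta_rot": [0,0,0],"fingers": -1},{"slide": [-0.08,0.376,0],"delta_rot": [0,0,0],"fingers": -1},{"slide": [-0.08,0.376,0],"delta_rot": [0,0,0],"fingers": -1}])

```text
time_s: 2.1
tcp_pos: [0.4562, -0.0941, 0.2667]
eef_rot: [-179.9, 10.2, 179.7]
contact_force: [2.1, -1.0, -0.3]
gripper_width: 0.0004
gripper_force: 0.0
```

Call:
play_rows(rows=[{"slide": [-0.08,0.376,0],"delta_rot": [0,0,0],"fingers": -1},{"slide": [-0.08,0.376,0.1],"delta_rot": [0,0,0],"fingers": -1},{"slide": [-0.08,0.376,0.2],"delta_rot": [0,0,0],"fingers": -1},{"slide": [-0.08,0.376,0.2],"delta_rot": [0,0,0],"fingers": -1},{"slide": [-0.08,0.376,0.2],"delta_rot": [0,0,0],"fingers": -1},{"slide": [0,0,0.3],"delta_rot": [0,0,0],"fingers": -1},{"slide": [0,0,0],"delta_rot": [0,0,0],"fingers": -1},{"slide": [0,0,0],"delta_rot": [0,0,0],"fingers": -1}])

```text
time_s: 3.1
tcp_pos: [0.5417, 0.1787, 0.1334]
eef_rot: [-179.9, 10.2, 179.7]
contact_force: [0.7, -0.6, 0.6]
gripper_width: 0.0005
gripper_force: 0.0
```

```bash
python3 - <<'E'
from go import *
import cv2
show(above(0,.04))
s=r.get_state();c=r.capture("wrist")
T=np.array(c["T_tool_cam"]);print(T.round(4).tolist(),c["fx"],c["cx"],c["cy"])
Rc=Ro.from_euler('xyz',s['eef_rot'],degrees=True).as_matrix()
im=c["image"].copy()
for i,k in enumerate(K+[s['tcp_pos']]):
    X=T[:3,:3].T@(Rc.T@(k-s['tcp_pos'])-T[:3,3]);rho=np.hypot(X[0],X[1]);th=np.arctan2(rho,X[2])
    u=c["fx"]*th*X[0]/rho+c["cx"],c["fy"]*th*X[1]/rho+c["cy"];print(i,np.round(u,1))
    cv2.circle(im,(int(round(u[0])),int(round(u[1]))),2,(0,0,255) if i<4 else (0,255,0),-1)
cv2.imwrite("pics/w1.png",im)
E
```

```text
t 3.1 rotvec/0.08 [-0.018  0.016  0.001]
slide in target axes [-0.025   0.0544  0.1741] in current [-0.0248  0.0546  0.174 ] F [ 0.7  -0.55  0.57] depth.pos [0.5417 0.1787 0.1334] 0.0004654584512744775
[[0.0002, -0.9567, -0.291, 0.0792], [1.0, 0.0002, -0.0, -0.0002], [0.0001, -0.291, 0.9567, -0.1575], [0.0, 0.0, 0.0, 1.0]] 325.19226210127806 283.70047519696953 208.8965185372903
0 [295.2 228.2]
1 [240.9 228.1]
2 [188.9 227.6]
3 [141.4 226.8]
4 [284.  264.3]
```

View pics/w1.png

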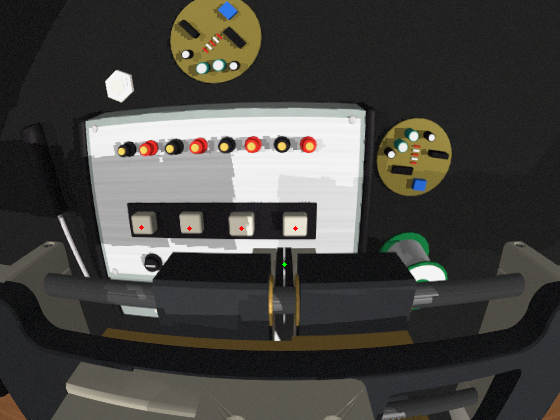

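The keys are seen about 4 px above their predicted points in the wrist picture: key 1 at (294,223) and key 4 at (144,223). That puts them roughly 2 mm nearer the robot, which agrees with the top camera, so I'll shift x by −2 mm.

```bash
sed -i 's/^def show/K=[k+[-.0022,.0003,0] for k in K]\n&/' go.py; python3 -c "
from go import *
show(above(0,.006))"
```

```text
t 3.15 rotvec/0.08 [-0.003  0.032 -0.003]
slide in target axes [-0.0076  0.0548  0.4024] in current [-0.0066  0.0549  0.4024] F [1.   0.06 1.14] depth.pos [0.542  0.1789 0.1341] 0.0004708467358982186
```

Call:
play_rows(rows=[{"slide": [-0.007,0.055,0.2],"delta_rot": [0,0,0],"fingers": -1},{"slide": [0,0,0.2],"delta_rot": [0,0,0],"fingers": -1},{"slide": [0,0,0],"delta_rot": [0,0,0],"fingers": -1}])

```text
time_s: 3.52
tcp_pos: [0.5527, 0.1861, 0.0735]
eef_rot: [-179.9, 10.1, 179.7]
contact_force: [-0.6, -1.3, 0.3]
gripper_width: 0.0004
gripper_force: 0.0
```

```bash
python3 -c "
from go import *
show(above(0,.0))"
```

```text
t 3.525 rotvec/0.08 [-0.028 -0.    -0.007]
slide in target axes [-0.0082  0.0065  0.0319] in current [-0.0082  0.0065  0.0319] F [-0.62 -1.25  0.27] depth.pos [0.5527 0.1861 0.0735] 0.0003756291067142924
```

Call:
play_rows(rows=[{"slide": [0,0,0.02],"delta_rot": [0,0,0],"fingers": -1},{"slide": [0,0,0],"delta_rot": [0,0,0],"fingers": -1}])

```text
time_s: 3.78
tcp_pos: [0.5542, 0.1875, 0.072]
eef_rot: [180.0, 10.3, 179.7]
contact_force: [0.2, -0.6, 0.1]
gripper_width: -0.0
gripper_force: 0.0
```

Call:
play_rows(rows=[{"slide": [0,0,0.007],"delta_rot": [0,0,0],"fingers": -1}])

```text
time_s: 3.9
tcp_pos: [0.5542, 0.1875, 0.0705]
eef_rot: [-180.0, 10.2, 179.7]
contact_force: [0.9, 0.6, -0.1]
gripper_width: 0.0006
gripper_force: 0.0
```

Call:
play_rows(rows=[{"slide": [0,0,0.007],"delta_rot": [0,0,0],"fingers": -1}])

```text
time_s: 4.03
tcp_pos: [0.5541, 0.1873, 0.0688]
eef_rot: [-180.0, 10.2, 179.7]
contact_force: [-0.2, 0.0, 0.4]
gripper_width: 0.0004
gripper_force: 0.0
```

Call:
play_rows(rows=[{"slide": [0,0,0.006],"delta_rot": [0,0,0],"fingers": -1},{"slide": [0,0,0],"delta_rot": [0,0,0],"fingers": -1}])

```text
time_s: 4.28
tcp_pos: [0.5542, 0.1873, 0.0676]
eef_rot: [-179.9, 10.2, 179.7]
contact_force: [-1.2, 0.0, 4.4]
gripper_width: 0.0006
gripper_force: 1.7
```

Call:
play_rows(rows=[{"slide": [0,0,0.006],"delta_rot": [0,0,0],"fingers": -1},{"slide": [0,0,0],"delta_rot": [0,0,0],"fingers": -1}])

```text
time_s: 4.53
tcp_pos: [0.5544, 0.1872, 0.0667]
eef_rot: [-179.9, 10.2, 179.7]
contact_force: [-1.2, -0.1, 4.4]
gripper_width: 0.0003
gripper_force: 2.0
```

Key 1 gave 4.4 N with the tip sinking, so it is up. The commanded depth now serves as the reference for key 2.

Call:
play_rows(rows=[{"slide": [0,0,-0.08],"delta_rot": [0,0,0],"fingers": -1},{"slide": [0,-0.1333,0],"delta_rot": [0,0,0],"fingers": -1},{"slide": [0,-0.1333,0],"delta_rot": [0,0,0],"fingers": -1},{"slide": [0,0,0.06],"delta_rot": [0,0,0],"fingers": -1},{"slide": [0,0,0],"delta_rot": [0,0,0],"fingers": -1},{"slide": [0,0,0.01],"delta_rot": [0,0,0],"fingers": -1},{"slide": [0,0,0.01],"delta_rot": [0,0,0],"fingers": -1},{"slide": [0,0,0],"delta_rot": [0,0,0],"fingers": -1}])

```text
time_s: 5.52
tcp_pos: [0.554, 0.147, 0.0666]
eef_rot: [-179.9, 10.1, 179.7]
contact_force: [-1.0, -2.8, 4.4]
gripper_width: 0.0006
gripper_force: 2.0
```

Call:
play_rows(rows=[{"slide": [0,0,0],"delta_rot": [0,0,0],"fingers": -1}])

```text
time_s: 5.65
tcp_pos: [0.554, 0.1471, 0.0667]
eef_rot: [-179.9, 10.1, 179.7]
contact_force: [-1.2, -2.7, 4.2]
gripper_width: 0.0004
gripper_force: 2.0
```

Key 2 gave 4.3 N at the same depth, so it is up.

Call:
play_rows(rows=[{"slide": [0,0,-0.08],"delta_rot": [0,0,0],"fingers": -1},{"slide": [0,-0.1333,0],"delta_rot": [0,0,0],"fingers": -1},{"slide": [0,-0.1333,0],"delta_rot": [0,0,0],"fingers": -1},{"slide": [0,0,0.06],"delta_rot": [0,0,0],"fingers": -1},{"slide": [0,0,0],"delta_rot": [0,0,0],"fingers": -1},{"slide": [0,0,0.01],"delta_rot": [0,0,0],"fingers": -1},{"slide": [0,0,0.01],"delta_rot": [0,0,0],"fingers": -1},{"slide": [0,0,0],"delta_rot": [0,0,0],"fingers": -1}])

```text
time_s: 6.65
tcp_pos: [0.5538, 0.1073, 0.0665]
eef_rot: [-179.9, 10.1, 179.7]
contact_force: [-0.5, 0.7, -0.1]
gripper_width: 0.0007
gripper_force: 0.0
```

Call:
play_rows(rows=[{"slide": [0,0,0],"delta_rot": [0,0,0],"fingers": -1}])

```text
time_s: 6.78
tcp_pos: [0.5538, 0.1072, 0.0667]
eef_rot: [-179.9, 10.1, 179.7]
contact_force: [-0.0, -0.2, 0.2]
gripper_width: -0.0001
gripper_force: 0.0
```

There is no contact on key 3, so it looks latched. I'll feel further down until I touch it.

Call:
play_rows(rows=[{"slide": [0,0,0.012],"delta_rot": [0,0,0],"fingers": -1},{"slide": [0,0,0],"delta_rot": [0,0,0],"fingers": -1}])

```text
time_s: 7.02
tcp_pos: [0.5541, 0.107, 0.0647]
eef_rot: [-179.9, 10.1, 179.7]
contact_force: [-0.7, -0.2, -0.6]
gripper_width: 0.0005
gripper_force: 0.0
```

Call:
play_rows(rows=[{"slide": [0,0,0.003],"delta_rot": [0,0,0],"fingers": -1},{"slide": [0,0,0],"delta_rot": [0,0,0],"fingers": -1}])

```text
time_s: 7.28
tcp_pos: [0.5541, 0.1071, 0.0645]
eef_rot: [-179.9, 10.1, 179.7]
contact_force: [-1.0, -0.5, 2.4]
gripper_width: 0.0006
gripper_force: 1.0
```

Call:
play_rows(rows=[{"slide": [0,0,0.002],"delta_rot": [0,0,0],"fingers": -1},{"slide": [0,0,0],"delta_rot": [0,0,0],"fingers": -1}])

```text
time_s: 7.52
tcp_pos: [0.5542, 0.1071, 0.0643]
eef_rot: [-179.9, 10.1, 179.7]
contact_force: [-2.4, -0.3, 3.8]
gripper_width: 0.0004
gripper_force: 2.6
```

Call:
play_rows(rows=[{"slide": [0,0,-0.097],"delta_rot": [0,0,0],"fingers": -1},{"slide": [0,-0.1333,0],"delta_rot": [0,0,0],"fingers": -1},{"slide": [0,-0.1333,0],"delta_rot": [0,0,0],"fingers": -1},{"slide": [0,0,0.06],"delta_rot": [0,0,0],"fingers": -1},{"slide": [0,0,0],"delta_rot": [0,0,0],"fingers": -1},{"slide": [0,0,0.01],"delta_rot": [0,0,0],"fingers": -1},{"slide": [0,0,0.01],"delta_rot": [0,0,0],"fingers": -1},{"slide": [0,0,0],"delta_rot": [0,0,0],"fingers": -1}])

```text
time_s: 8.52
tcp_pos: [0.5536, 0.0674, 0.0668]
eef_rot: [-179.9, 10.1, 179.7]
contact_force: [-3.1, 0.8, 3.3]
gripper_width: 0.0006
gripper_force: 2.0
```

Call:
play_rows(rows=[{"slide": [0,0,0],"delta_rot": [0,0,0],"fingers": -1}])

```text
time_s: 8.65
tcp_pos: [0.5536, 0.0674, 0.0669]
eef_rot: [-179.9, 10.2, 179.7]
contact_force: [-2.3, 0.8, 3.4]
gripper_width: 0.0005
gripper_force: 2.0
```

Key 4 gave about 4 N, so it is up. Back to key 3 to press it in.

Call:
play_rows(rows=[{"slide": [0,0,-0.08],"delta_rot": [0,0,0],"fingers": -1},{"slide": [0,0.1333,0],"delta_rot": [0,0,0],"fingers": -1},{"slide": [0,0.1333,0],"delta_rot": [0,0,0],"fingers": -1},{"slide": [0,0,0.08],"delta_rot": [0,0,0],"fingers": -1},{"slide": [0,0,0.015],"delta_rot": [0,0,0],"fingers": -1},{"slide": [0,0,0.01],"delta_rot": [0,0,0],"fingers": -1},{"slide": [0,0,0.01],"delta_rot": [0,0,0],"fingers": -1},{"slide": [0,0,0],"delta_rot": [0,0,0],"fingers": -1}])

```text
time_s: 9.65
tcp_pos: [0.5545, 0.1067, 0.0617]
eef_rot: [-179.9, 10.1, 179.7]
contact_force: [-6.1, 2.9, 7.3]
gripper_width: 0.0001
gripper_force: 3.9
```

Call:
play_rows(rows=[{"slide": [0,0,0.005],"delta_rot": [0,0,0],"fingers": -1},{"slide": [0,0,0],"delta_rot": [0,0,0],"fingers": -1}])

```text
time_s: 9.9
tcp_pos: [0.5546, 0.1067, 0.0612]
eef_rot: [-179.9, 10.1, 179.7]
contact_force: [-6.0, 3.1, 8.3]
gripper_width: 0.0007
gripper_force: 4.7
```

Call:
play_rows(rows=[{"slide": [0,0,0.003],"delta_rot": [0,0,0],"fingers": -1},{"slide": [0,0,0],"delta_rot": [0,0,0],"fingers": -1}])

```text
time_s: 10.15
tcp_pos: [0.5547, 0.1067, 0.061]
eef_rot: [-179.9, 10.1, 179.7]
contact_force: [-8.6, 3.7, 10.9]
gripper_width: 0.0003
gripper_force: 6.0
```

The normal force is about 12 N and rising stiffly, so the key is at its stop. I'll release it and retreat.

Call:
play_rows(rows=[{"slide": [0,0,-0.05],"delta_rot": [0,0,0],"fingers": -1},{"slide": [0,0,-0.1],"delta_rot": [0,0,0],"fingers": -1},{"slide": [0,0,-0.3],"delta_rot": [0,0,0],"fingers": -1},{"slide": [0.2,0,-0.3],"delta_rot": [0,0,0],"fingers": -1},{"slide": [0.2,0,-0.1],"delta_rot": [0,0,0],"fingers": -1},{"slide": [0,0,0],"delta_rot": [0,0,0],"fingers": -1},{"slide": [0,0,0],"delta_rot": [0,0,0],"fingers": -1}])

```text
time_s: 11.02
tcp_pos: [0.4736, 0.1075, 0.1754]
eef_rot: [-179.9, 10.2, 179.7]
contact_force: [0.5, 1.3, 0.3]
gripper_width: 0.0006
gripper_force: 0.0
```

```bash
python3 - <<'E'
from plant import r
import cv2,pickle,numpy as np
d=pickle.load(open("c.pkl","rb"))
f=lambda i:cv2.resize(i[195:260,275:345],None,fx=5.5,fy=5.5,interpolation=2)
c=r.capture("scene")
cv2.imwrite("pics/s3.png",np.hstack([f(d["scene"]["image"]),f(c["image"])]))
w=r.capture("wrist")["image"];cv2.imwrite("pics/w3.png",w)
E
```

```text
(no output)
```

View pics/s3.png

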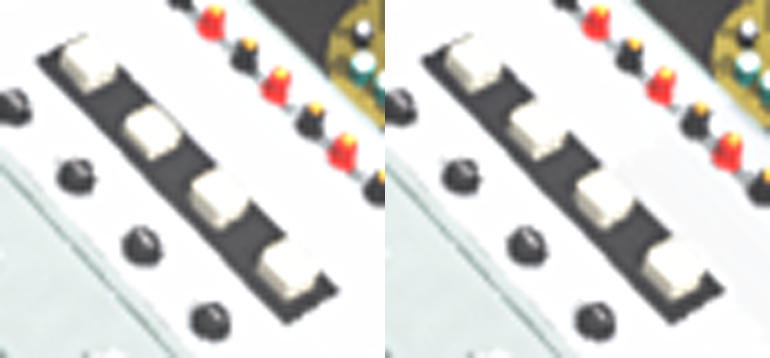

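View pics/w3.png

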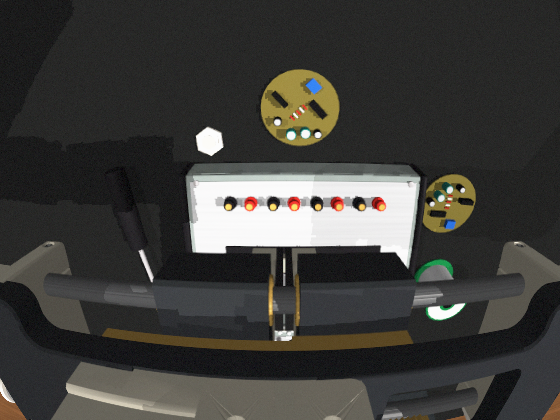

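The before/after pair shows key 3 (second from the upper left, about (150,130) before and (537,130) after) standing 4 mm lower at first and now level with the other three. The wrist picture shows the hand clear and the loose things undisturbed.

```bash
python3 -c "
from plant import r
print(r.close_job())"
```

```text
the job is handed in; nothing more can be done
None
```

I tapped all four keys from left to right and found the third latched. I pressed it to its stop and it sprang up; the hand is clear, all four keys are up, no loose thing was picked up, and the job is handed in.

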